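Cap the swivel spindle and hold the spread circlip at its groove

ROBOT

A 6-joint arm with a two-finger parallel gripper is mounted at the origin on the work surface. World frame = base frame: x ahead of the robot, y to its left, z up, the work surface at z = 0. Lengths are in m, angles in rad, forces in N, time in s.
With the tool pointing down it reaches from about 0.375 to 0.9 m from the base axis. Payload 3.1 kg.
Tool frame: the origin (TCP) lies on the centre line of the jaws, within the pads' length; the fingertips stand robot.tip_reach ahead of it and the grasp point (between the pads) lies 8 mm behind it (robot.tip_reach is the distance from the TCP to the fingertips, in m); z points along the fingers, y is the line along which they close (so a half turn about z gives the same grasp; the last joint's range is limited). The gripper opens to 87 mm and grips with 3 to 60 N. Pads are 19 mm wide; open, the fingers measure 117 mm over their backs; the gripper's body (75 mm by 190 mm) begins 51 mm behind the grasp point.
Start: joints at [-1.407, 0.527, 1.433, -0, 1.181, -0.178], TCP at [0.21, -0.589, 0.234] pointing down, gripper open.
Joint ranges: [-3.08, 3.08], [-0.75, 2.2], [0.22, 2.44], [-1.43, 4.57], [0, 2.65], [-2.85, 2.85]. Speed limits (rad/s): [2.79, 2.79, 3.14, 3.14, 3.14, 3.14].

INTERFACE

Orientations are given as a unit quaternion [x, y, z, w].
In Python, from rig import robot gives the robot as it stands.
- The arm moves only by the tool jog_arm, never from a script. Its argument "motion" is one flat list of numbers, 7 for each row, row after row: the shift along the tool's x, y, z scaled (see below), then the turn, a rotation vector about the tool's x, y, z scaled (see below), then the gripper's target within -1 to 1 (shut at 1, half-way at 0, fully open at -1). In form: [x, y, z, rx, ry, rz, hand, x, y, z, rx, ry, rz, hand, ...]. A call has 1 to 12 rows; each row shifts and turns the commanded pose from where the row before left it, along the tool's axes as they then stand; what a row does not reach is not made up. The controller multiplies each number of a shift by 4 cm and each number of a turn by 4 degrees. A row lasts 1/8 s, in which the tool goes at most 62.5 mm and 10.7 degrees, less where a joint would pass 70% of its speed; a pose out of reach is approached as far as the arm can. A call with a number of a shift or a turn outside -1 to 1 is refused whole. A call with a gripper value outside its range is refused whole. The fingers move at their own pace and stop on an object; "grip_force" is the grip in N (left out, the last holds). Time passes only in rows, so rows that do not move let the fingers close. It gives the time, the measured TCP pose, the force, the opening and the grip force at its end, in the units of the state.
- robot.get_obs(): the state, without advancing time (a new reading comes with each control period).
- robot.camera(name): name is "side" or "top" or "wrist"; returns the picture (480x640x3 uint8, blue, green, red); there is no depth.
- robot.calibration(name): a dict with "fx", "fy", "cx", "cy" (pixels), "R" (3x3) and "t" (3): a world point X has camera coordinates R X + t; the wrist camera has in their place "T_tool_cam" (4x4, takes a point from camera to tool coordinates, whose origin is the TCP and whose axes are the flange's). Camera axes: x right, y down, z forward; pixel columns grow to the right and rows downward; lengths in m; the calibration is good to about 2 mm. A picture is of the moment at which its call begins: read the wrist's pose just before it. calibration takes no time and is no camera call.
- robot.hand_in(): hands the job in; it is judged then, once.
The state is a dict: "time": time; "q": joint angles; "joint_velocities": joint speeds; "joint_torque": joint torques, N m; "position": TCP position; "tool_rot": TCP orientation; "ft_force": force on the tool from outside, world axes, zero at the start; "moment": the same for the moment, N m; "grip_width": finger opening in m; "grip_force": force on a finger pad.
Only numpy, scipy, OpenCV 4.12 (cv2) and the standard library are available. Lean on these libraries where they do the work, as an engineer would, in place of code of your own. Each camera call takes 0.05 s, during which the arm holds its last target. There are 200 camera calls.

TASK

Close up the swivel base of the carving stand: put the bearing cap, flange down, over the spindle stub so that it lies flat on the hub, and let go of it. Then take the circlip pliers from their rest, squeeze the handles to the stop so that the ring on the tips is spread, bring the ring over the spindle's end and slide it down, level, until it is at the groove around the spindle, resting on nothing. Finish there while still holding the pliers squeezed, with the ring spread around the groove; leave the mallet, the jar and the wood block alone.

Things in the scene. Friction and masses are not known exactly. Their poses are not given: they have to be found in the camera images.
- spindle: Fixed dark cast swivel base with a bare steel spindle stub standing up. Foot 140 mm across, 12 mm high; hub 80 to 74 mm across, flat top 30 mm above the table; stub 35.6 mm thick, its end 74 mm above the table, with a 3 mm chamfer. A groove 32.6 mm across runs round it 56 to 66 mm above the table. Origin on the axis at table height, z up.
- hub_seat (a point): Point on the spindle's axis at the height of the hub's flat top, 30 mm above the table: where the centre of the seated cap's underside belongs.
- groove (a point): Point on the spindle's axis at mid height of the ring groove, 61 mm above the table, 7 mm above the top of the seated cap.
- cap: Loose aluminium bearing cap, about 120 g: flange 68 mm across and 4 mm thick, on it a round collar 52 mm across, 24 mm high in all, standing on its flange on the table. Hole right through, 40 mm wide (2 mm clear of the spindle all round). Grip it across the collar from above. Origin: centre of its underside, z up.
- rest: Fixed wooden rest, carries the pliers on two cross blocks 34 mm high. Board 140 x 104 x 8 mm. Its x axis is roughly the pliers' (within 0.04 rad), towards the ring. Rear block x -53 to -35 mm (104 mm wide), front block x +44 to +70 mm (40 mm wide); the fingers go down between them beside the handles. Origin at table height, under the handles' grip place.
- pliers: Loose steel circlip pliers with black handles, about 0.25 kg, 200 mm long, lying flat on the rest; a steel C-ring (circlip) hangs on two pins under the jaw tips. x points from the pivot to the ring, z up; origin on the pivot's axis, level with the handles' underside. Squeezing the handles spreads the jaws and ring; a spring closes them again when let go.
- pliers_grip (a point): Midpoint between the handles where to squeeze them from above: 55 mm behind the pivot (pliers' frame x -55, y 0, z +7 mm), 41 mm above the table on the rest, near the balance point. Each handle is 12 mm wide, 14 mm high (z 0 to 14), x -102 to -28 mm; over the outsides here 62 mm relaxed (flared to the rear), 34 mm and parallel at the stop.
- ring_centre (a point): Centre of the spread ring's opening at mid thickness, where the spindle's axis has to pass; fixed in the pliers' frame at x +65.9, y 0, z -14 mm. The ring lies level, 4 mm thick and 4 mm wide, open towards the pivot; inside 34.4 mm wide relaxed (will not pass the spindle), 41 mm at the stop. Pin ends lie flush with its underside; far end x +98 relaxed, +88 spread.
- lever_left (a joint): Turn of each handle about the pivot, rad: 0 relaxed, 0.26 squeezed to the stop (ring fully spread; a hard grip can strain it to 0.28). Both turn alike. About 10 N on each handle at the grip place holds them at the stop.
- mallet: Bystander: turned wooden mallet standing on its head, 92 mm across, 212 mm high. Origin under its centre.
- glue_jar: Bystander: amber glass jar, 64 mm across, 85 mm high. Origin under its centre.
- scroll_block: Bystander: dark plain wood block 110 x 45 x 50 mm. Origin under its centre.
Things that resemble listed ones, but are neither listed nor needed, are in the scene too. Leave any blue or orange look-alike of the pliers alone.

How it is judged:
On the way, in this order (a step that is already met when the one before it is completed fails the run):
1. the cap lies flat on the hub around the spindle, let go (horizontal distance between cap and hub_seat below 0.004 m and z of cap in the frame of hub_seat below 0.002 m and angle between cap's own z axis and vertical below 0.06 rad and contact force between the fingers and cap below 0.1 N), for 0.2 s.
2. the pliers are lifted and squeezed, and the spread ring is above the spindle's end, round its axis (value of joint lever_left above 0.22 rad and z of ring_centre in the frame of groove above 0.012 m and horizontal distance between ring_centre and groove below 0.008 m), for 0.05 s.
At the end, for the whole second after the job is handed in: Cap flat on the hub (4 mm in plan, 2 mm in height). Pliers held and squeezed (lever over 0.22 rad), still, level within 0.08 rad; ring centre within 5 mm of the spindle's axis and 4.5 mm of the groove's mid height; pliers not resting on the cap (under 1.5 N) nor pushing on the spindle (under 5 N) (value of joint lever_left above 0.22 rad and horizontal distance between ring_centre and groove below 0.005 m and z of ring_centre in the frame of groove between -0.0045 and 0.0045 m and angle between pliers's own z axis and vertical below 0.08 rad and contact force between the fingers and pliers above 3 N and contact force between pliers and cap below 1.5 N and contact force between pliers and spindle below 5 N and linear speed of pliers below 0.02 m/s and horizontal distance between cap and hub_seat below 0.004 m and z of cap in the frame of hub_seat below 0.002 m and angle between cap's own z axis and vertical below 0.06 rad); the arm keeps its last pose, push and grip.
It fails at once if a bystander is moved by more than 30 mm (distance of any of mallet, glue_jar, scroll_block from where it was at the start of the episode above 0.03 m).
It also fails if it takes over 54 s, if anything falls off the work surface, if the arm or the gripper's body presses on something with over 40 N, if the wrist force passes 120 N, or if a joint passes its speed limit or range.

## Working session

There is one attempt and no reset: what is moved stays moved. The work goes in short steps, Python scripts to look and compute and a tool call to move; the robot and the scene stay as the last step left them, time stands still between calls to the robot, and variables do not carry over. Pictures are saved under pics/ and viewed, at most 10 in all, crops included, and the job is handed in when it is done.

Besides the shell and the picture viewer there is one more tool, called after ">>>" by a JSON object that holds its "op" and its "data". jog_arm: Moves the arm, as the interface text tells. Shifts and turns lie within -1 to 1; 1 stands for 4 cm of shift or 4 degrees of turn. Its arguments: {"type":"object","properties":{"motion":{"type":"array","items":{"type":"number"}},"grip_force":{"type":"number"}},"required":["motion"]}

```bash
mkdir -p pics; python3 - <<'E'
from rig import robot
import cv2,json
for n in("top","side"):
    cv2.imwrite(f"pics/{n}0.png",robot.camera(n)); c=robot.calibration(n); print(n,c)
print(robot.calibration("wrist")); o=robot.get_obs(); print(o, robot.tip_reach)
E
```

```text
top {'fx': 479.4783503806409, 'fy': 479.4783503806409, 'cx': 320.6542347508987, 'cy': 234.68476263786587, 'R': array([[ 0.01521346, -0.99961819,  0.02306579],
       [-0.98326231, -0.01914535, -0.18118687],
       [ 0.18155929, -0.01992325, -0.98317816]]), 't': array([0.0273935 , 0.5044264 , 1.14680291])}
side {'fx': 605.0000903563836, 'fy': 605.0000903563836, 'cx': 325.4334641814574, 'cy': 244.10704823039248, 'R': array([[ 0.99562187, -0.09275119,  0.01158942],
       [-0.03734976, -0.50842045, -0.86029858],
       [ 0.08568602,  0.85609921, -0.50965875]]), 't': array([-0.47759151,  0.09493688,  1.3316557 ])}
{'fx': 384.91864671679735, 'fy': 384.91864671679735, 'cx': 320.66466645149626, 'cy': 241.18971502769833, 'T_tool_cam': array([[-6.78102572e-04, -9.55315547e-01, -2.95587121e-01,
         8.19816872e-02],
       [ 9.99999720e-01, -5.54504604e-04, -5.01968801e-04,
         1.36290569e-03],
       [ 3.15634180e-04, -2.95587379e-01,  9.55315656e-01,
        -1.51383788e-01],
       [ 0.00000000e+00,  0.00000000e+00,  0.00000000e+00,
         1.00000000e+00]])}
{'time': 0.1, 'q': array([-1.40650490e+00,  5.28356950e-01,  1.43377664e+00, -4.19466779e-06,
        1.18141260e+00, -1.78505076e-01]), 'joint_velocities': array([-0.00089858, -0.00174082, -0.00235954, -0.00028506, -0.00050564,
       -0.00112534]), 'joint_torque': array([-5.10397986e-04, -4.40985382e+01, -1.77150589e+01,  6.34156773e-02,
        5.34085685e-02, -3.59435217e-05]), 'position': array([ 0.20999321, -0.58798363,  0.23267868]), 'tool_rot': array([ 9.85346637e-01,  1.70560986e-01,  5.00214946e-06, -9.76756802e-04]), 'ft_force': array([-0.30853231, -0.17205312, -0.25172549]), 'moment': array([-0.03040846,  0.00931602,  0.01118668]), 'grip_force': 0.0, 'grip_width': 0.08705696091561889} 0.011
```

View pics/top0.png

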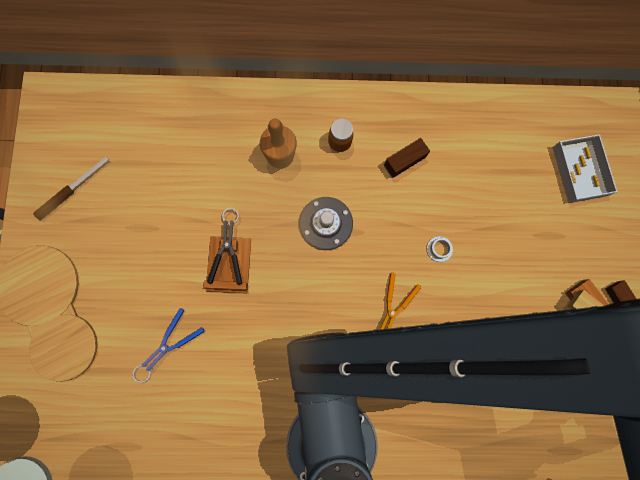

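View pics/side0.png

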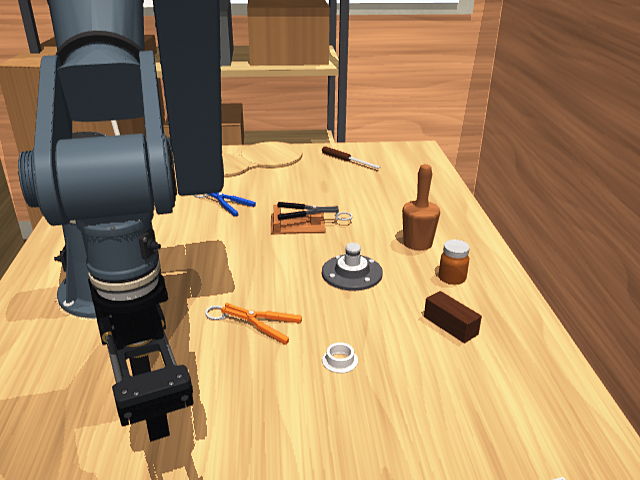

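The top view shows the cap at (440,249), spindle end at (326,217), and the pliers' pivot at (227,245) with the ring at (230,216). In the side view the cap is at (340,355), the spindle at (352,250) and the ring at (344,217).

```bash
cat > h.py <<'E'
from rig import robot
import numpy as np, cv2
from scipy.spatial.transform import Rotation as Ro
def cam(n,o=None):
    c=robot.calibration(n)
    if n=="wrist":
        o=o or robot.get_obs(); T=np.eye(4); T[:3,:3]=Ro.from_quat(o["tool_rot"]).as_matrix(); T[:3,3]=o["position"]
        W=np.linalg.inv(T@c["T_tool_cam"]); R,t=W[:3,:3],W[:3,3]
    else: R,t=c["R"],c["t"]
    return np.array([[c["fx"],0,c["cx"]],[0,c["fy"],c["cy"]],[0,0,1]]),R,t
def onz(C,px,z):
    K,R,t=C; d=R.T@np.linalg.solve(K,[*px,1.]); o=-R.T@t
    return o+d*(z-o[2])/d[2]
def proj(C,X):
    K,R,t=C; p=K@(R@np.asarray(X,float)+t); return p[:2]/p[2]
def plan(target,yaw=None):
    """shift in tool axes (units of 4cm) and turn about tool z (units 4deg) to a tool-down pose; yaw = world angle of tool y axis (mod pi)"""
    o=robot.get_obs(); R=Ro.from_quat(o["tool_rot"]).as_matrix()
    print("pos",o["position"].round(4),"tooly",np.degrees(np.arctan2(R[1,1],R[0,1])).round(2),"tilt",R[:,2].round(4),"shift",(R.T@(np.array(target)-o["position"])/.04).round(3))
    if yaw is not None:
        cur=np.arctan2(R[1,1],R[0,1]); d=(yaw-cur+np.pi/2)%np.pi-np.pi/2
        print("turn rz",(-np.degrees(d)/4).round(2),"q6",o["q"][5])
E
python3 - <<'E'
from h import *
T=cam("top");S=cam("side")
for n,a,b,z in(("cap",(440,248),(341,352),.024),("spin",(326,216),(353,246),.074),("pivot",(226.5,245),(310,211),.048),("ring",(230.5,216),(344,217),.024)):
    print(n,onz(T,a,z).round(4),onz(S,b,z).round(4))
print(np.linalg.norm([.21,-.588]))
plan([0.4,-.25,.2],0)
E
```

```text
cap [ 0.4795 -0.2674  0.024 ] [ 0.4821 -0.2819  0.024 ]
spin [0.5454 0.0243 0.074 ] [0.5419 0.0134 0.074 ]
pivot [0.4731 0.2676 0.048 ] [0.4616 0.2385 0.048 ]
ring [0.5517 0.2655 0.024 ] [0.5508 0.2445 0.024 ]
0.6243748873873772
pos [ 0.21   -0.588   0.2327] tooly -70.36 tilt [-3.0e-04  1.9e-03 -1.0e+00] shift [ 7.314 -6.36   0.832]
turn rz -17.59 q6 -0.17850507640500918
```

>>> {"op": "jog_arm", "data": {"motion": [0.9, -0.52, 0.05, 0, 0, 0, -1, 0.9, -0.52, 0.05, 0, 0, 0, -1, 0.9, -0.52, 0.05, 0, 0, 0, -1, 0.9, -0.52, 0.05, 0, 0, 0, -1, 0.9, -0.52, 0.05, 0, 0, 0, -1, 0.9, -0.52, 0.05, 0, 0, 0, -1, 0.9, -0.52, 0.05, 0, 0, 0, -1, 0.9, -0.52, 0.05, 0, 0, 0, -1, 0.9, -0.52, 0.05, 0, 0, 0, -1, 0.9, -0.52, 0.05, 0, 0, 0, -1]}}

```text
time: 1.35
position: [0.4798, -0.2704, 0.2132]
tool_rot: [0.985, 0.171, -0.0, -0.0]
ft_force: [1.0, 0.2, -0.2]
grip_width: 0.087
grip_force: 0.0
```

>>> {"op": "jog_arm", "data": {"motion": [0, 0, 0, 0, 0, 0.98, -1, 0, 0, 0, 0, 0, 0.98, -1, 0, 0, 0, 0, 0, 0.98, -1, 0, 0, 0, 0, 0, 0.98, -1, 0, 0, 0, 0, 0, 0.98, -1, 0, 0, 0, 0, 0, 0, -1, 0, 0, 0, 0, 0, 0, -1]}}

```text
time: 2.22
position: [0.4791, -0.2716, 0.2134]
tool_rot: [1.0, 0.001, -0.0, -0.0]
ft_force: [0.6, -0.1, -0.3]
grip_width: 0.0869
grip_force: 0.0
```

```bash
python3 - <<'E'
from h import *
plan([0.4815,-.27,.2],-np.pi/2)
C=cam("wrist"); im=robot.camera("wrist"); cv2.imwrite("pics/w1.png",im); print(proj(C,[.4815,-.27,.024]))
E
```

```text
pos [ 0.4791 -0.2716  0.2134] tooly -89.91 tilt [-4.e-04  3.e-04 -1.e+00] shift [ 0.06  -0.04   0.334]
turn rz 0.02 q6 0.8504798879040234
[317.88417222 214.314683  ]
```

View pics/w1.png

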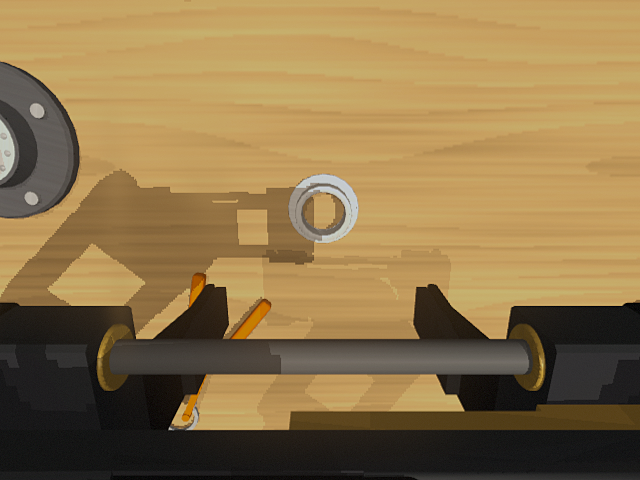

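The cap's flange circle is centred near (323.5,208.5). I'll refine it by ellipse fit.

```bash
python3 - <<'E'
from h import *
C=cam("wrist"); im=cv2.imread("pics/w1.png")
hsv=cv2.cvtColor(im,cv2.COLOR_BGR2HSV); m=np.zeros(im.shape[:2],np.uint8); w=np.s_[160:260,270:375]
m[w]=(hsv[w][...,1]<60)*255
c=max(cv2.findContours(m,0,1)[0],key=cv2.contourArea); e=cv2.fitEllipse(cv2.convexHull(c)); print(e)
p=onz(C,e[0],.002); print(p, onz(C,(323.5,208.5),.002))
plan([p[0],p[1],.025],-np.pi/2)
E
```

```text
((323.0341796875, 207.9013671875), (68.82038116455078, 70.11162567138672), 85.84253692626953)
[ 0.48268681 -0.2748101   0.002     ] [ 0.48210049 -0.27525941  0.002     ]
pos [ 0.4791 -0.2716  0.2134] tooly -89.92 tilt [-3.e-04  3.e-04 -1.e+00] shift [0.09  0.081 4.71 ]
turn rz 0.02 q6 0.8506575992403103
```

>>> {"op": "jog_arm", "data": {"motion": [0.09, 0.08, 0.9, 0, 0, 0, -1, 0, 0, 0.9, 0, 0, 0, -1, 0, 0, 0.9, 0, 0, 0, -1, 0, 0, 0.9, 0, 0, 0, -1, 0, 0, 0.8, 0, 0, 0, -1, 0, 0, 0.45, 0, 0, 0, -1, 0, 0, 0, 0, 0, 0, -1, 0, 0, 0, 0, 0, 0, 1, 0, 0, 0, 0, 0, 0, 1, 0, 0, 0, 0, 0, 0, 1, 0, 0, 0, 0, 0, 0, 1, 0, 0, 0, 0, 0, 0, 1], "grip_force": 20}}

```text
time: 3.78
position: [0.483, -0.2749, 0.02]
tool_rot: [1.0, 0.0, 0.0, 0.0]
ft_force: [-0.8, 0.9, 3.0]
grip_width: 0.0508
grip_force: 20.0
```

>>> {"op": "jog_arm", "data": {"motion": [0, 0, 0, 0, 0, 0, 1, 0, 0, 0, 0, 0, 0, 1, 0, 0, -0.9, 0, 0, 0, 1, 0, 0, -0.9, 0, 0, 0, 1, 0, 0, -0.9, 0, 0, 0, 1, 0, 0, -0.9, 0, 0, 0, 1, 0, 0, -0.9, 0, 0, 0, 1]}}

```text
time: 4.65
position: [0.4823, -0.2746, 0.2]
tool_rot: [1.0, 0.0, -0.001, -0.0]
ft_force: [0.3, -0.1, -1.2]
grip_width: 0.0511
grip_force: 20.0
```

```bash
python3 - <<'E'
from h import *
plan([.47,0.02,.195],-np.pi/2)
print(robot.get_obs()["grip_force"],robot.get_obs()["grip_width"])
E
```

```text
pos [ 0.4823 -0.2746  0.2   ] tooly -89.97 tilt [-1.1e-03  8.0e-04 -1.0e+00] shift [-0.304 -7.365  0.13 ]
turn rz 0.01 q6 0.851444310114994
19.99959039967507 0.051149083408438545
```

>>> {"op": "jog_arm", "data": {"motion": [0, -0.82, 0, 0, 0, 0, 1, 0, -0.82, 0, 0, 0, 0, 1, 0, -0.82, 0, 0, 0, 0, 1, 0, -0.82, 0, 0, 0, 0, 1, 0, -0.82, 0, 0, 0, 0, 1, 0, -0.82, 0, 0, 0, 0, 1, 0, -0.82, 0, 0, 0, 0, 1, 0, -0.82, 0, 0, 0, 0, 1, 0, -0.82, 0, 0, 0, 0, 1, 0, 0, 0, 0, 0, 0, 1, 0, 0, 0, 0, 0, 0, 1]}}

```text
time: 6.02
position: [0.4826, 0.0199, 0.1992]
tool_rot: [1.0, 0.001, -0.0, 0.0]
ft_force: [0.1, -0.8, -0.6]
grip_width: 0.0508
grip_force: 20.0
```

```bash
python3 - <<'E'
from h import *
plan([.543,0.02,.195],-np.pi/2)
C=cam("wrist"); im=robot.camera("wrist"); cv2.imwrite("pics/w2.png",im); print(proj(C,[.544,.02,.074]),proj(C,[.544,.02,.0]))
E
```

```text
pos [0.4826 0.0199 0.1992] tooly -89.93 tilt [-4.e-04 -5.e-04 -1.e+00] shift [ 1.51  -0.     0.105]
turn rz 0.02 q6 1.3797789673407257
[319.10476932 153.28425677] [319.41793122 146.77723987]
```

View pics/w2.png

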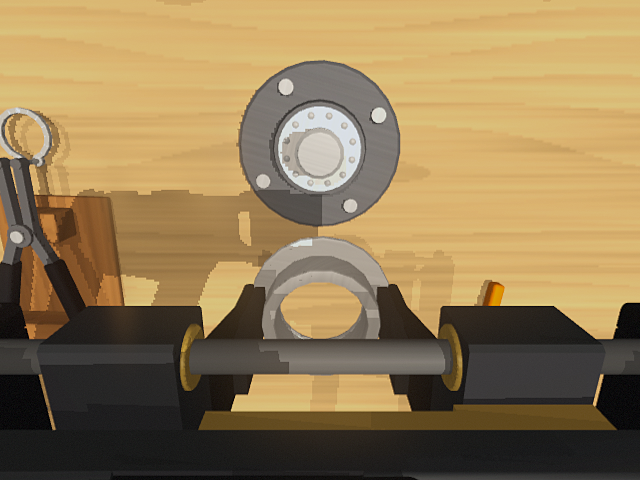

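```bash
python3 - <<'E'
from h import *
C=cam("wrist"); im=cv2.imread("pics/w2.png"); o=robot.get_obs()["position"]
hsv=cv2.cvtColor(im,cv2.COLOR_BGR2HSV)
# foot: dark/grey low saturation region
m=np.zeros(im.shape[:2],np.uint8); w=np.s_[50:234,225:415]; m[w]=((hsv[w][...,1]<80))*255
m=cv2.morphologyEx(m,cv2.MORPH_OPEN,np.ones((5,5)))
c=max(cv2.findContours(m,0,1)[0],key=cv2.contourArea); e=cv2.fitEllipse(cv2.convexHull(c)); print(e, onz(C,e[0],.008))
# stub
g=cv2.medianBlur(cv2.cvtColor(im,cv2.COLOR_BGR2GRAY),3)
print("stub",onz(C,(320.5,152.5),.074))
for dx in(-.002,0,.002):
    for z in(o[2]-.016,o[2]-.020): print("flange front",dx,z,proj(C,[o[0]+dx+.034,o[1],z]).round(1),proj(C,[o[0]+dx,o[1]+.034,z])[0].round(1),proj(C,[o[0]+dx,o[1]-.034,z])[0].round(1))
    print("hole top far",dx,proj(C,[o[0]+dx-.02,o[1],o[2]+.004])[1],"near",proj(C,[o[0]+dx+.02,o[1],o[2]+.004])[1],"bot near", proj(C,[o[0]+dx+.02,o[1],o[2]-.02])[1],"bot far", proj(C,[o[0]+dx-.02,o[1],o[2]-.02])[1])
a=cv2.resize(im[60:230,235:405],None,fx=2,fy=2,interpolation=2); b=cv2.resize(im[225:350,250:392],None,fx=3,fy=3,interpolation=2)
H=max(a.shape[0],b.shape[0]); out=np.zeros((H,a.shape[1]+b.shape[1],3),np.uint8); out[:a.shape[0],:a.shape[1]]=a; out[:b.shape[0],a.shape[1]:]=b
cv2.imwrite("pics/c2.png",out); print(out.shape)
E
```

```text
((319.2131042480469, 142.81480407714844), (161.0018310546875, 165.4630584716797), 176.5428924560547) [0.5479384  0.01978585 0.008     ]
stub [0.54465501 0.01865171 0.074     ]
flange front -0.002 0.18330527865607105 [318.4 238.3] 247.7 389.3
flange front -0.002 0.17930527865607104 [318.4 235.8] 249.2 387.9
hole top far -0.002 367.12327545848126 near 284.4345255761546 bot near 264.0521635391831 bot far 338.2392721796691
flange front 0 0.18330527865607105 [318.3 234. ] 247.5 389.5
flange front 0 0.17930527865607104 [318.4 231.6] 249.0 388.1
hole top far 0 363.2605884275424 near 279.97740665079084 bot near 260.08973617695125 bot far 334.7449166507967
flange front 0.002 0.18330527865607105 [318.3 229.8] 247.2 389.7
flange front 0.002 0.17930527865607104 [318.4 227.4] 248.7 388.3
hole top far 0.002 359.3710834958104 near 275.487034058333 bot near 256.10147843525743 bot far 331.22917607608014
(375, 766, 3)
```

View pics/c2.png

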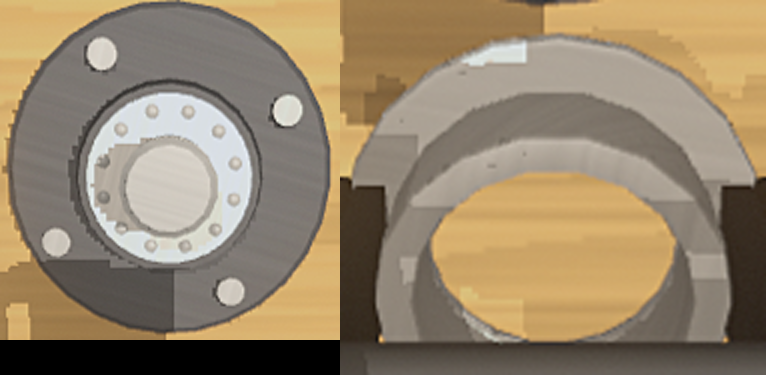

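The cap is held straight, centred about 1 mm behind the TCP. The spindle's end is at (319.6,153.7), so the axis is at about (0.544, 0.0195). I'll move above it and start down.

>>> {"op": "jog_arm", "data": {"motion": [0.52, 0, 0, 0, 0, 0, 1, 0.52, 0, 0, 0, 0, 0, 1, 0.52, 0, 0, 0, 0, 0, 1, 0, 0, 0.6, 0, 0, 0, 1, 0, 0, 0.6, 0, 0, 0, 1, 0, 0, 0.6, 0, 0, 0, 1, 0, 0, 0.5, 0, 0, 0, 1, 0, 0, 0, 0, 0, 0, 1, 0, 0, 0, 0, 0, 0, 1]}}

```text
time: 7.2
position: [0.5456, 0.0195, 0.108]
tool_rot: [1.0, -0.0, 0.001, 0.0]
ft_force: [-0.2, -0.5, -1.9]
grip_width: 0.0511
grip_force: 20.0
```

>>> {"op": "jog_arm", "data": {"motion": [0, 0, 0.1, 0, 0, 0, 1, 0, 0, 0.1, 0, 0, 0, 1, 0, 0, 0.1, 0, 0, 0, 1, 0, 0, 0.1, 0, 0, 0, 1, 0, 0, 0, 0, 0, 0, 1]}}

```text
time: 7.82
position: [0.5447, 0.0205, 0.0911]
tool_rot: [1.0, 0.0, -0.0, -0.0]
ft_force: [-0.2, -0.3, -1.3]
grip_width: 0.0511
grip_force: 20.0
```

>>> {"op": "jog_arm", "data": {"motion": [0, 0, 0.15, 0, 0, 0, 1, 0, 0, 0.15, 0, 0, 0, 1, 0, 0, 0.15, 0, 0, 0, 1, 0, 0, 0.15, 0, 0, 0, 1, 0, 0, 0, 0, 0, 0, 1]}}

```text
time: 8.45
position: [0.5446, 0.0204, 0.0669]
tool_rot: [1.0, 0.0, -0.001, -0.0]
ft_force: [0.4, -0.1, -0.6]
grip_width: 0.0513
grip_force: 20.0
```

>>> {"op": "jog_arm", "data": {"motion": [0, 0, 0.1, 0, 0, 0, 1, 0, 0, 0.1, 0, 0, 0, 1, 0, 0, 0.08, 0, 0, 0, 1, 0, 0, 0, 0, 0, 0, 1, 0, 0, 0, 0, 0, 0, 1]}}

```text
time: 9.07
position: [0.5451, 0.0203, 0.0564]
tool_rot: [1.0, 0.0, 0.0, 0.0]
ft_force: [-0.5, 0.7, -1.5]
grip_width: 0.0513
grip_force: 20.0
```

>>> {"op": "jog_arm", "data": {"motion": [0, 0, 0.05, 0, 0, 0, 1, 0, 0, 0.05, 0, 0, 0, 1, 0, 0, 0.04, 0, 0, 0, 1, 0, 0, 0, 0, 0, 0, 1]}}

```text
time: 9.57
position: [0.5449, 0.0204, 0.0506]
tool_rot: [1.0, 0.0, -0.0, -0.0]
ft_force: [-0.3, 0.8, -1.6]
grip_width: 0.0514
grip_force: 20.0
```

>>> {"op": "jog_arm", "data": {"motion": [0, 0, 0.03, 0, 0, 0, 1, 0, 0, 0, 0, 0, 0, 1, 0, 0, 0, 0, 0, 0, 1]}}

```text
time: 9.95
position: [0.5451, 0.0204, 0.05]
tool_rot: [1.0, 0.0, 0.0, 0.0]
ft_force: [-1.3, -0.9, 3.4]
grip_width: 0.0509
grip_force: 20.0
```

>>> {"op": "jog_arm", "data": {"motion": [0, 0, 0, 0, 0, 0, -0.5, 0, 0, 0, 0, 0, 0, -1, 0, 0, 0, 0, 0, 0, -1, 0, 0, -0.3, 0, 0, 0, -1, 0, 0, -0.8, 0, 0, 0, -1, 0, 0, -0.9, 0, 0, 0, -1, 0, 0, -0.9, 0, 0, 0, -1, 0, 0, -0.9, 0, 0, 0, -1]}}

```text
time: 10.95
position: [0.5449, 0.0204, 0.2035]
tool_rot: [1.0, 0.0, 0.0, 0.0]
ft_force: [0.5, -0.3, 0.3]
grip_width: 0.087
grip_force: 0.0
```

```bash
python3 - <<'E'
from h import *
o=dict(position=np.array([.4826,.0199,.1992]),tool_rot=[1,.0006,-.0002,0]);C=cam("wrist",o)
print("pivot",onz(C,(17,237),.05),"ring",onz(C,(25,135),.02))
plan([.41,.26,.2],-np.pi/2)
E
```

```text
pivot [0.47533138 0.26638529 0.05      ] ring [0.55456146 0.26390871 0.02      ]
pos [0.5449 0.0204 0.2035] tooly -89.96 tilt [ 8.e-04 -1.e-04 -1.e+00] shift [-3.368 -5.993  0.085]
turn rz 0.01 q6 1.4024514954993055
```

>>> {"op": "jog_arm", "data": {"motion": [-0.8, 0, 0, 0, 0, 0, -1, -0.8, 0, 0, 0, 0, 0, -1, 0, 0, 0, 0, 0, 0, -1, 0, 0, 0, 0, 0, 0, -1]}}

```text
time: 11.45
position: [0.4822, 0.0201, 0.2024]
tool_rot: [1.0, 0.0, 0.001, 0.0]
ft_force: [-0.1, -0.4, -0.8]
grip_width: 0.0872
grip_force: 0.0
```

```bash
python3 - <<'E'
from h import *
C=cam("wrist"); cv2.imwrite("pics/w3.png",robot.camera("wrist")); print(robot.get_obs()["position"])
for z in(.03,.054,.074): print(z,proj(C,[.544,.0197,z]))
E
```

```text
[0.48248093 0.0200332  0.2021811 ]
0.03 [319.84372345 148.93420418]
0.054 [319.78285774 150.95312951]
0.074 [319.724337   152.89427138]
```

>>> {"op": "jog_arm", "data": {"motion": [-0.2, -0.76, 0, 0, 0, 0, -1, -0.2, -0.76, 0, 0, 0, 0, -1, -0.2, -0.76, 0, 0, 0, 0, -1, -0.2, -0.76, 0, 0, 0, 0, -1, -0.2, -0.76, 0, 0, 0, 0, -1, -0.2, -0.76, 0, 0, 0, 0, -1, -0.2, -0.76, 0, 0, 0, 0, -1, -0.2, -0.76, 0, 0, 0, 0, -1, 0, 0, 0, 0, 0, 0, -1, 0, 0, 0, 0, 0, 0, -1]}}

```text
time: 12.75
position: [0.4175, 0.2633, 0.2014]
tool_rot: [1.0, 0.001, 0.0, 0.0]
ft_force: [0.6, -0.1, -1.0]
grip_width: 0.0872
grip_force: 0.0
```

```bash
python3 - <<'E'
from h import *
C=cam("wrist"); im=robot.camera("wrist"); cv2.imwrite("pics/w4.png",im); o=robot.get_obs(); print(o["position"],o["tool_rot"],o["q"])
im3=cv2.imread("pics/w3.png"); out=im.copy(); a=im3[60:230,235:405]
out=np.hstack([im,np.zeros((480,160,3),np.uint8)]); out[:170,640:800]=a[:,:160]; cv2.imwrite("pics/c4.png",out)
E
```

```text
[0.41749515 0.26296706 0.20143796] [9.99999975e-01 1.23585797e-04 8.84696770e-05 1.63879550e-04] [ 3.35410905e-01  3.98278021e-01  1.79181532e+00 -4.51614685e-04
  9.51440120e-01  1.90622222e+00]
```

View pics/c4.png

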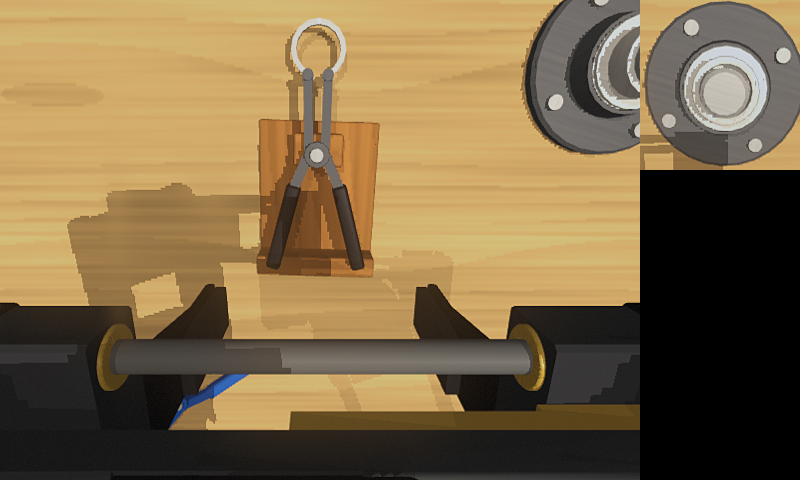

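The inset shows the cap flat around the spindle. The pliers' pivot is at (316.5,155), the ring at (319,47), and the handle ends at (273,265) and (357,265).

```bash
python3 - <<'E'
from h import *
C=cam("wrist")
p=onz(C,(316.5,155),.05); r=onz(C,(319,46.5),.02); a=onz(C,(273,266),.046);b=onz(C,(357,266),.046)
print(p,r,a,b); m=(a+b)/2
d1=r-p; d2=p-m; print("len",np.hypot(*d1[:2]),np.hypot(*d2[:2]),"ang",np.arctan2(d1[1],d1[0]),np.arctan2(d2[1],d2[0]))
d=(r-m)[:2]; th=np.arctan2(d[1],d[0]); g=p[:2]-.055*np.array([np.cos(th),np.sin(th)]); print(th,g)
plan([*g,.05],th-np.pi/2)
E
```

```text
[0.47569004 0.26511789 0.05      ] [0.55642243 0.26317932 0.02      ] [0.38287205 0.30253167 0.046     ] [0.38284206 0.23101522 0.046     ]
len 0.08075565213966454 0.09284775175493107 ang -0.024007655119399923 -0.01783180445421623
-0.02070464403391334 [0.42070183 0.26625657]
pos [0.4175 0.263  0.2014] tooly -89.99 tilt [ 2.e-04 -3.e-04 -1.e+00] shift [ 0.08  -0.083  3.786]
turn rz 0.3 q6 1.9062222167416634
```

>>> {"op": "jog_arm", "data": {"motion": [0.14, -0.08, 0.9, 0, 0, 0.3, -1, 0, 0, 0.9, 0, 0, 0, -1, 0, 0, 0.9, 0, 0, 0, -1, 0, 0, 0.8, 0, 0, 0, -1, 0, 0, 0.4, 0, 0, 0, -1, 0, 0, 0.28, 0, 0, 0, -1, 0, 0, 0, 0, 0, 0, -1], "grip_force": 25}}

```text
time: 13.68
position: [0.4227, 0.2664, 0.0342]
tool_rot: [1.0, -0.01, -0.0, 0.0]
ft_force: [-0.5, -0.4, -0.1]
grip_width: 0.0869
grip_force: 0.0
```

>>> {"op": "jog_arm", "data": {"motion": [0, 0, 0, 0, 0, 0, 1, 0, 0, 0, 0, 0, 0, 1, 0, 0, 0, 0, 0, 0, 1, 0, 0, 0, 0, 0, 0, 1, 0, 0, 0, 0, 0, 0, 1, 0, 0, 0, 0, 0, 0, 1, 0, 0, 0, 0, 0, 0, 1, 0, 0, 0, 0, 0, 0, 1], "grip_force": 25}}

```text
time: 14.68
position: [0.4218, 0.2669, 0.035]
tool_rot: [1.0, -0.01, -0.0, -0.0]
ft_force: [-2.3, 0.7, 6.4]
grip_width: 0.0324
grip_force: 25.0
```

>>> {"op": "jog_arm", "data": {"motion": [0, 0, -0.15, 0, 0, 0, 1, 0, 0, -0.3, 0, 0, 0, 1, 0, 0, -0.5, 0, 0, 0, 1, 0, 0, -0.6, 0, 0, 0, 1, 0, 0, -0.6, 0, 0, 0, 1, 0, 0, -0.6, 0, 0, 0, 1, 0, 0, -0.4, 0, 0, 0, 1, 0, 0, 0, 0, 0, 0, 1]}}

```text
time: 15.68
position: [0.4233, 0.2669, 0.1618]
tool_rot: [1.0, -0.01, 0.002, -0.001]
ft_force: [0.2, 1.0, -3.6]
grip_width: 0.0323
grip_force: 25.0
```

>>> {"op": "jog_arm", "data": {"motion": [0, 0.45, 0, 0, 0, 0, 1, 0, 0.6, 0, 0, 0, 0, 1, 0, 0.6, 0, 0, 0, 0, 1, 0, 0.6, 0, 0, 0, 0, 1, 0, 0.6, 0, 0, 0, 0, 1, 0, 0.6, 0, 0, 0, 0, 1, 0, 0.6, 0, 0, 0, 0, 1, 0, 0.6, 0, 0, 0, 0, 1, 0, 0.6, 0, 0, 0, 0, 1, 0, 0.45, 0, 0, 0, 0, 1, 0, 0, 0, 0, 0, 0, 1, 0, 0, 0, 0, 0, 0, 1]}}

```text
time: 17.18
position: [0.417, 0.0387, 0.1599]
tool_rot: [1.0, -0.01, -0.001, -0.0]
ft_force: [0.3, -0.2, -2.2]
grip_width: 0.0329
grip_force: 25.0
```

```bash
python3 - <<'E'
from h import *
plan([.42,0.02,.16],-np.pi/2-.02)
cv2.imwrite("pics/w5.png",robot.camera("wrist")); cv2.imwrite("pics/s5.png",robot.camera("side")); C=cam("wrist")
o=robot.get_obs();R=Ro.from_quat(o["tool_rot"]).as_matrix()
print(o["grip_width"],"pred ring",proj(C,o["position"]+R@[.121,0,.0142]),"spin",proj(C,[.544,.0197,.074]),proj(cam("side"),[.544,.0197,.074]))
E
```

```text
pos [0.417  0.0387 0.1599] tooly -91.2 tilt [-1.7e-03  4.0e-04 -1.0e+00] shift [ 0.084  0.465 -0.002]
turn rz -0.01 q6 1.4157606126482043
0.032783218211537894 pred ring [317.7908351   16.17715847] spin [349.23737459  37.78539407] [353.53798201 244.52628802]
```

View pics/w5.png

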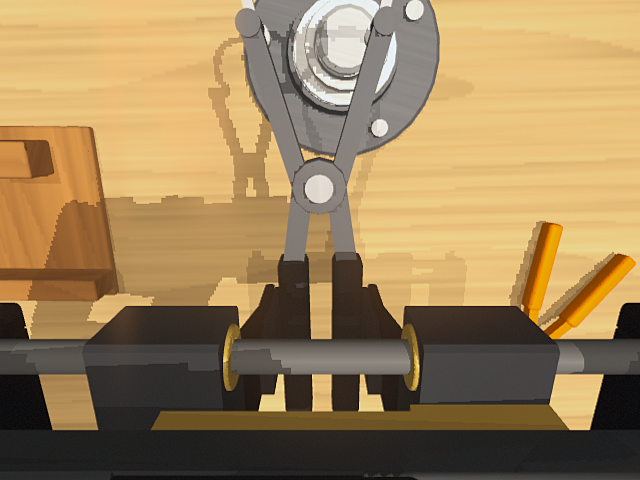

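The ring itself lies above the frame's top edge. The pins are at (249,22) and (385,20), the pivot at (319,188), and the handles' front edges at row ~258. The side view should show the ring.

```bash
python3 - <<'E'
from h import *
c=robot.calibration("wrist");T=c["T_tool_cam"]; K=cam("wrist")[0]
def tz(px,z):
    d=T[:3,:3]@np.linalg.solve(K,[*px,1.]); o=T[:3,3]; return (o+d*(z-o[2])/d[2]).round(4)
for n,p,z in(("pivot",(319,188),-.016),("pinL",(249,22),-.012),("pinR",(385,20),-.012),("hL",(294,256),-.0138),("hR",(346.5,256),-.0138)): print(n,tz(p,z))
im=cv2.imread("pics/s5.png"); top=robot.camera("top")
a=cv2.resize(im[150:300,250:450],None,fx=3,fy=3,interpolation=2)
b=cv2.resize(top[170:290,270:370],None,fx=2,fy=2,interpolation=2)
out=np.zeros((450,800,3),np.uint8); out[:,:600]=a; out[:240,600:800]=b; cv2.imwrite("pics/c5.png",out)
S=cam("side"); R=Ro.from_quat(robot.get_obs()["tool_rot"]).as_matrix(); rc=robot.get_obs()["position"]+R@[.121,0,.0142]
print("pred ring side",proj(S,rc),(proj(S,rc)-[250,150])*3, "top",proj(cam("top"),rc))
E
```

```text
pivot [ 0.0602  0.0005 -0.016 ]
pinL [ 0.1133 -0.022  -0.012 ]
pinR [ 0.1138  0.0218 -0.012 ]
hL [ 0.034  -0.0091 -0.0138]
hR [ 0.034   0.0108 -0.0138]
pred ring side [351.16317707 212.64442757] [303.48953121 187.9332827 ] top [321.57602834 211.96022083]
```

View pics/c5.png

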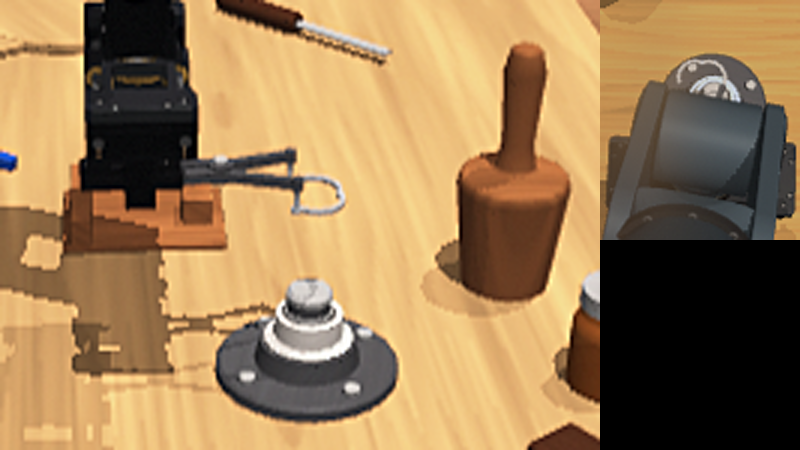

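>>> {"op": "jog_arm", "data": {"motion": [0, 0.2, 0, 0, 0, 0, 1, 0.01, 0.2, 0, 0, 0, 0, 1, 0, 0, 0.4, 0, 0, 0, 1, 0, 0, 0.4, 0, 0, 0, 1, 0, 0, 0.4, 0, 0, 0, 1, 0, 0, 0.3, 0, 0, 0, 1, 0, 0, 0, 0, 0, 0, 1, 0, 0, 0, 0, 0, 0, 1]}}

```text
time: 18.32
position: [0.4183, 0.0226, 0.1006]
tool_rot: [1.0, -0.01, 0.0, 0.0]
ft_force: [0.2, -0.1, -2.9]
grip_width: 0.0325
grip_force: 25.0
```

```bash
python3 - <<'E'
from h import *
o=robot.get_obs(); print(o["position"],o["tool_rot"],o["grip_width"],o["ft_force"])
w=robot.camera("wrist"); cv2.imwrite("pics/w6.png",w); s=robot.camera("side"); t=robot.camera("top"); cv2.imwrite("pics/s6.png",s)
out=np.zeros((600,800,3),np.uint8)
out[:200,:400]=cv2.resize(w[0:100,220:420],None,fx=2,fy=2,interpolation=2)
out[:,400:800]=cv2.resize(s[200:290,310:370],(400,600),interpolation=2)
out[210:510,:375]=cv2.resize(t[185:245,290:365],(375,300),interpolation=2)
cv2.imwrite("pics/c6.png",out)
R=Ro.from_quat(o["tool_rot"]).as_matrix(); rc=o["position"]+R@[.1265,0,.0142]; print(rc)
for n in("side","top","wrist"): C=cam(n); print(n,proj(C,rc).round(1),proj(C,[.544,.0197,.074]).round(1),proj(C,rc+R@[.0221,0,0]).round(1),proj(C,rc+R@[0,.0245,0]).round(1),proj(C,rc-R@[0,.0245,0]).round(1))
E
```

```text
[0.4182523  0.02256273 0.10058824] [ 9.99948717e-01 -1.01225739e-02  3.05731798e-04  6.03565940e-05] 0.03245326867157445 [ 0.16259263 -0.05202828 -2.87441289]
[0.54473501 0.02000005 0.08646575]
side [354.  239.6] [353.5 244.5] [363.9 239.4] [355.3 245.2] [352.8 234.2]
top [328.  215.2] [327.9 216.6] [328.3 206.3] [338.1 215.6] [317.8 214.8]
wrist [3.18e+02 3.00e-01] [319.   11.5] [317.8 -69.5] [3.828e+02 2.000e-01] [253.2   0.3]
```

View pics/c6.png

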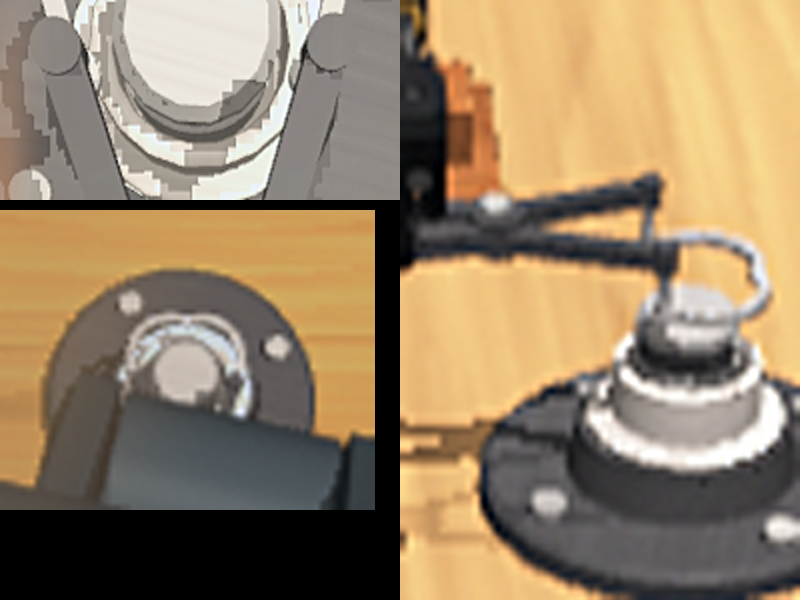

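The wrist crop shows the stub's centre about 1 mm right of the pins' middle. In the side crop the ring's far edge is at px 365.8, the stub is centred at 353.2 and the pivot is at (324,230.4). I'll work out the fore-aft offset from these.

```bash
python3 - <<'E'
from h import *
S=cam("side"); T=cam("top"); o=robot.get_obs(); P=o["position"]; R=Ro.from_quat(o["tool_rot"]).as_matrix()
piv=P+R@[.0602,0,-.016]; print("pivot pred side",proj(S,piv),"obs 324,230.4; px/m x:",proj(S,piv+[.01,0,0])-proj(S,piv))
print("stub pred",proj(S,[.544,.0197,.074]),"obs 353.2")
for n,l in(("pinNear",.0218),("pinFar",-.022)):
  print(n,proj(S,P+R@[.1135,l,-.012]))
w=cv2.imread("pics/w6.png"); c=robot.calibration("wrist");Tc=c["T_tool_cam"];K=cam("wrist")[0]
def tz(px,z):
    d=Tc[:3,:3]@np.linalg.solve(K,[*px,1.]); q=Tc[:3,3]; return (q+d*(z-q[2])/d[2]).round(4)
# stub near edge: crop row 108(flat), 128 (body)
print("flat rear edge",tz((320,54),P[2]-.074),"x of centre = +.0148; body rear (z .071)",tz((320,66),P[2]-.071),"+.0178")
E
```

```text
pivot pred side [324.60534381 228.47001272] obs 324,230.4; px/m x: [ 4.52178184 -0.15955304]
stub pred [353.53798201 244.52628802] obs 353.2
pinNear [349.69902124 234.29497394]
pinFar [347.60601166 224.62236785]
flat rear edge [0.1098 0.0008 0.0268] x of centre = +.0148; body rear (z .071) [0.1056 0.0008 0.0298] +.0178
```

>>> {"op": "jog_arm", "data": {"motion": [-0.02, 0.027, 0, 0, 0, 0, 1, 0, 0, 0, 0, 0, 0, 1, 0, 0, 0.1, 0, 0, 0, 1, 0, 0, 0.1, 0, 0, 0, 1, 0, 0, 0.1, 0, 0, 0, 1, 0, 0, 0, 0, 0, 0, 1]}}

```text
time: 19.23
position: [0.4168, 0.0217, 0.0879]
tool_rot: [1.0, -0.01, -0.001, -0.0]
ft_force: [0.1, 0.1, -2.7]
grip_width: 0.0328
grip_force: 25.0
```

>>> {"op": "jog_arm", "data": {"motion": [0, 0, 0.08, 0, 0, 0, 1, 0, 0, 0.06, 0, 0, 0, 1, 0, 0, 0, 0, 0, 0, 1]}}

```text
time: 19.6
position: [0.417, 0.0217, 0.0826]
tool_rot: [1.0, -0.01, -0.0, -0.0]
ft_force: [-0.3, -0.6, -1.3]
grip_width: 0.0325
grip_force: 25.0
```

>>> {"op": "jog_arm", "data": {"motion": [0, 0, 0.06, 0, 0, 0, 1, 0, 0, 0.06, 0, 0, 0, 1, 0, 0, 0.05, 0, 0, 0, 1, 0, 0, 0, 0, 0, 0, 1, 0, 0, 0, 0, 0, 0, 1, 0, 0, 0, 0, 0, 0, 1]}}

```text
time: 20.35
position: [0.4172, 0.0216, 0.076]
tool_rot: [1.0, -0.01, 0.0, 0.0]
ft_force: [0.2, 0.0, -2.2]
grip_width: 0.0326
grip_force: 25.0
```

```bash
python3 - <<'E'
from h import *
o=robot.get_obs(); print(o["position"],o["ft_force"],o["moment"])
w=robot.camera("wrist"); s=robot.camera("side"); t=robot.camera("top")
out=np.zeros((600,800,3),np.uint8)
out[:200,:400]=cv2.resize(w[0:100,220:420],None,fx=2,fy=2,interpolation=2)
out[:,400:800]=cv2.resize(s[210:270,325:365],(400,600),interpolation=2)
out[210:510,:375]=cv2.resize(t[185:245,290:365],(375,300),interpolation=2)
cv2.imwrite("pics/c7.png",out); print(robot.get_obs()["ft_force"],robot.get_obs()["position"])
E
```

```text
[0.41715994 0.02162002 0.07601331] [ 0.22077324  0.00542243 -2.15298206] [0.02184473 0.15381477 0.00190507]
[ 0.32263991  0.30531871 -2.48783457] [0.41713286 0.02165096 0.07601973]
```

View pics/c7.png

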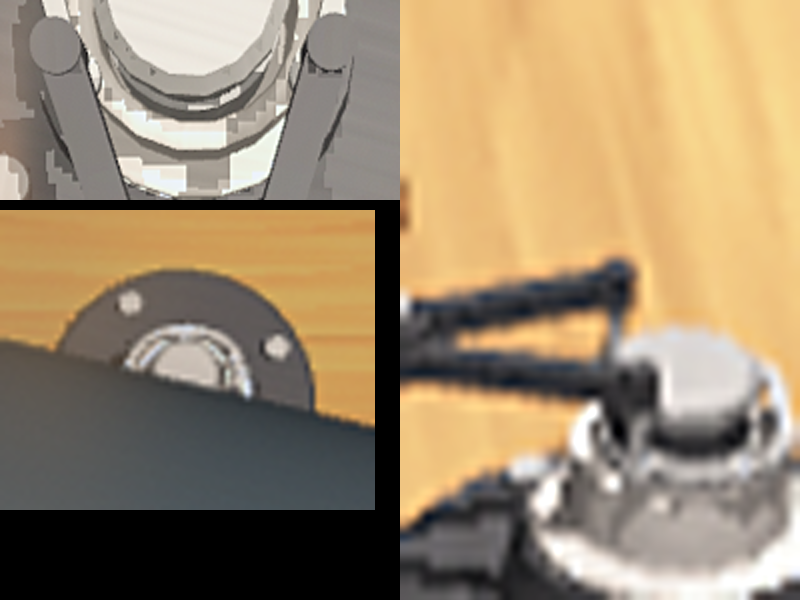

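The ring sits around the stub just below its end. The wrist force is about −2.3 N, which is just the pliers' weight, so nothing is touching. I'll hand in.

```bash
python3 -c "
from rig import robot
print(robot.hand_in())"
```

```text
the job is handed in; nothing more can be done
None
```

I handed the job in at about 20.5 s of the 54 s: the cap lay flat on the hub, and the spread ring was level at groove height with the pliers held squeezed at 25 N. The wrist force was about that of the pliers' weight alone, but the hand-in returned no verdict, so the result is unconfirmed.

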